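# Slide a brass blank under the holder's spring clip

### The arm

A 7-joint arm with a two-finger parallel gripper is mounted at the origin on a cart in front of the work surface, level with it; the furniture and walls round the work are solid. World frame = base frame: x ahead of the robot, y to its left, z up, the work surface at z = 0. Lengths are in m, angles in rad, forces in N, time in s.
With the tool pointing down it reaches from about 0.35 to 0.9 m from the base axis. Payload 19.9 kg.
Tool frame: the origin (TCP) lies between the finger pads; the fingertips stand 22 mm ahead of it and the grasp point (between the pads) lies 3 mm ahead of it; z points along the fingers, y is the line along which they close (so a half turn about z gives the same grasp; the last joint's range is limited). The gripper opens to 94 mm and grips with 3 to 60 N. Pads are 16 mm wide; open, the fingers measure 119 mm over their backs; the gripper's body (75 mm by 177 mm) begins 78 mm behind the grasp point.
Start: joints at [1.115, 0.417, -0.01, 1.614, 0.005, 1.111, -0.053], TCP at [0.252, -0.572, 0.227] pointing down, gripper open.
Joint ranges: [-2.81, 2.81], [-0.39, 2.02], [-1.27, 1.25], [0.06, 2.57], [-1.19, 4.33], [0.19, 2], [-2.82, 2.82]. Speed limits (rad/s): [1.89, 1.89, 2.39, 2.39, 3.01, 3.01, 3.01].

### API

Orientations are given as a unit quaternion [w, x, y, z].
In Python, from station import observe, vision, order gives the robot as it stands. The module is installed in compiled form; this text tells all that it offers.
- The arm moves only by the tool servo_tool, never from a script. Its argument "steps" is text: rows parted by semicolons, each of 7 numbers parted by spaces: the turn, a rotation vector about the tool's x, y, z in rad, then the shift along the tool's x, y, z in m, then the opening in per cent of the stroke, from 0 (shut) to 100 (fully open). In form: wx wy wz tx ty tz gripper; .... A call has 1 to 8 rows; each row is the pose to reach, as a shift and turn from the pose commanded when the call began, along the tool's axes at that moment; what a row does not reach only later rows make up. A row lasts 1/12 s, in which the tool goes at most 41.7 mm and 7.16 degrees, less where a joint would pass 70% of its speed; a pose out of reach is approached as far as the arm can. A call with a gripper value outside its range is refused whole. The fingers move at their own pace and stop on an object; "grip_force" is the grip in N (left out, the last holds). Time passes only in rows, so rows that repeat a pose let the fingers close. It gives the time, the measured TCP pose, the force, the opening and the grip force at its end, in the units of the state.
- observe(): the state, without advancing time (a new reading comes with each control period).
- vision.get_image(name): name is "side" or "top" or "wrist"; returns a dict with "pixels" (400x640x3 uint8, blue, green, red), "fx", "fy", "cx", "cy" (pixels), "camera_from_world" (4x4, takes a point from world to camera coordinates). Camera axes: x right, y down, z forward; pixel columns grow to the right and rows downward; lengths in m; the calibration is good to about 2 mm. A picture is of the moment at which its call begins. There is no depth.
- order.finish_job(): hands the job in; it is judged then, once.
The state is a dict: "clock": time; "q": joint angles; "qvel": joint speeds; "joint_efforts": joint torques, N m; "position": TCP position; "tcp_rot": TCP orientation; "contact_force": force on the tool from outside, world axes, zero at the start; "ft_torque": the same for the moment, N m; "grip_width": finger opening in m; "grip_force": force on a finger pad.
Only numpy, scipy, OpenCV 4.12 (cv2) and the standard library are available. Lean on these libraries where they do the work, as an engineer would, in place of code of your own. Each camera call takes 0.05 s, during which the arm holds its last target. There are 200 camera calls.

### The job

Load the engraving holder without picking anything up: press the clip's long thumb bar down with one fingertip so that its toe lifts, and while it stays held down, push the flat brass blank along the deck with the other fingertip, under the toe, until it is fully home against the end stop. Then let the clip go so that it clamps the blank, and leave the things around the holder where they are.

Things in the scene. Friction and masses are not known exactly. Their poses are not given: they have to be found in the camera images.
- holder: Engraving holder, fixed: dark wooden foot 148 x 114 x 8 mm with a raised steel deck. Origin on the worktop, below the clip's toe, on the deck's centre line; +x is the push direction, +y to its left, z up. In mm: deck top z = 20, x -112 to 27, y -30 to 30. Two guides (tops z = 26) at y = +-24.5 to 30, x -22 to 20, with mouths flared back to x = -44. The clip stands on the -y side.
- end_stop (a point): Middle of the face of the end stop, a bar across the deck: holder x = 20, y = 0, z = 20 mm (deck level); the bar is 7 mm high. Fully home, the blank's front edge bears on it, between the guides.
- blank: Flat brass blank lying on the deck, 50 (its x) x 46 (its y) x 10 mm, about 0.19 kg. Origin: centre of its underside. It starts behind the clip's toe (at smaller holder x), its own x nearly along the holder's +x. Fully home, its origin is at holder x = -5, y = 0, z = 20 mm.
- clip (a joint): Angle of the steel rocker clip, rad: 0 at rest (toe 1.5 mm over the deck, in the blank's way), 0.45 with the thumb bar level (toe 14 mm over the deck), 0.5 on its hard stop. The blank passes from about 0.32; the toe rests on the blank at about 0.28. A spring returns it: 1.3 N on the bar starts it, 5 N holds it at 0.45. Hinge axis along the holder's x at y = -40, z = 27 mm.
- thumb_bar (a point): Middle of the upper face of the thumb bar, a flat strip along the holder's x from x = -116 to 14 mm. At rest it slopes up outward; at 0.45 rad it is level, upper face at z = 23.5 (3.5 mm over the deck, the blank's top is at z = 30), y -46 to -76, this point at holder x = -60, y = -64. A fingertip can slide along it while pressing; it drags about as hard as it presses, and sticks if forced hard onto the stop.
- toe (a point): Middle of the underside of the clip's toe, a block 20 mm (x) by 12 mm (y); at rest at holder x = 0, y = -10, z = 21.5 mm. Its arm, 20 mm wide, comes from the hinge; top at z = 40 mm at rest, 55 mm open.
- solder_tin: Bystander: small round white tin, 49 mm across, 20 mm high, on the worktop to the right of the holder. Origin: centre of its underside.
- loupe: Bystander: folding loupe 28 x 69 x 14 mm lying beyond the end stop. Origin: centre of its underside.
- ring_clamp: Bystander: waisted wooden ring clamp 32 x 104 x 30 mm lying on the worktop to the left. Origin: centre of its underside.

How it is judged:
On the way, in this order (a step that is already met when the one before it is completed fails the run):
1. a fingertip holds the clip open while the blank is still outside it (value of joint clip above 0.32 rad and contact force between the fingers and clip above 1 N and x of blank in the frame of holder below -0.03 m), for 0.1 s.
2. the blank is pushed home against the stop while a fingertip still holds the clip open (value of joint clip above 0.32 rad and contact force between the fingers and clip above 1 N and x of blank in the frame of holder above -0.008 m), for 0.05 s.
At the end, for the whole second after the job is handed in: The blank lies flat on the deck between the guides, within 3 mm of the end stop and at rest, and the released clip's toe bears on it (clip angle 0.2 to 0.36 rad, more than 1 N) (x of blank in the frame of holder above -0.008 m and y of blank in the frame of holder between -0.004 and 0.004 m and z of blank in the frame of holder between 0.017 and 0.023 m and angle between the x axis of blank and the x axis of holder, either way round below 0.1 rad and value of joint clip between 0.2 and 0.36 rad and contact force between clip and blank above 1 N and linear speed of blank below 0.01 m/s); the robot touches nothing.
It fails at once if the blank is lifted more than 6 mm off the deck or tipped more than 0.2 rad (z of blank in the frame of holder above 0.026 m or angle between blank's own z axis and vertical above 0.2 rad).
It fails at once if the blank falls off the deck (height (world z) of blank below 0.015 m).
It fails at once if a bystander is moved more than 15 mm (distance of any of solder_tin, loupe, ring_clamp from where it was at the start of the episode above 0.015 m).
It also fails if it takes over 48 s, if anything falls off the work surface, if the arm or the gripper's body presses on something with over 40 N, if the wrist force passes 120 N, or if a joint passes its speed limit or range.

## Working session

There is one attempt and no reset: what is moved stays moved. The work goes in short steps, Python scripts to look and compute and a tool call to move; the robot and the scene stay as the last step left them, time stands still between calls to the robot, and variables do not carry over. Pictures are saved under pics/ and viewed, at most 10 in all, crops included, and the job is handed in when it is done.

Besides the shell and the picture viewer there is one more tool, called after "Emit:" as name(argument=value, ...) on one line, values as JSON. servo_tool: Moves the arm, as the interface text tells. Its arguments: {"type":"object","properties":{"steps":{"type":"string"},"grip_force":{"type":"number"}},"required":["steps"]}

```bash
mkdir -p pics; python3 - <<'E'
from station import observe, vision
import cv2,numpy as np
s=observe(); print({k:np.round(v,3).tolist() for k,v in s.items()})
for n in ("top","side"):
    im=vision.get_image(n); cv2.imwrite(f"pics/{n}0.png",im["pixels"]); print(n,im["fx"],im["fy"],im["cx"],im["cy"]); print(np.round(im["camera_from_world"],4).tolist())
E
```

```text
{'clock': 0.0, 'q': [1.114, 0.418, -0.01, 1.614, 0.005, 1.111, -0.053], 'qvel': [0.0, -0.0, -0.001, -0.004, 0.0, -0.0, 0.0], 'joint_efforts': [-0.002, -85.128, 0.637, -42.598, -0.049, 0.019, 0.0], 'position': [0.252, -0.572, 0.227], 'tcp_rot': [-0.001, 0.979, 0.206, -0.0], 'contact_force': [0.439, 0.071, -0.567], 'ft_torque': [0.032, -0.036, 0.005], 'grip_force': 0.0, 'grip_width': 0.094}
top 368.4047958540249 368.4047958540249 325.8759730352659 203.9380779732563
[[0.0192, -0.9998, -0.008, -0.2262], [-0.9834, -0.0174, -0.1805, 0.5524], [0.1804, 0.0113, -0.9835, 0.817], [0.0, 0.0, 0.0, 1.0]]
side 457.1592993277547 457.1592993277547 323.4751464365519 198.2222315616609
[[-0.9132, -0.4073, 0.0139, 0.4274], [-0.2889, 0.623, -0.7269, 0.3377], [0.2874, -0.6678, -0.6866, 0.5852], [0.0, 0.0, 0.0, 1.0]]
```

View pics/top0.png

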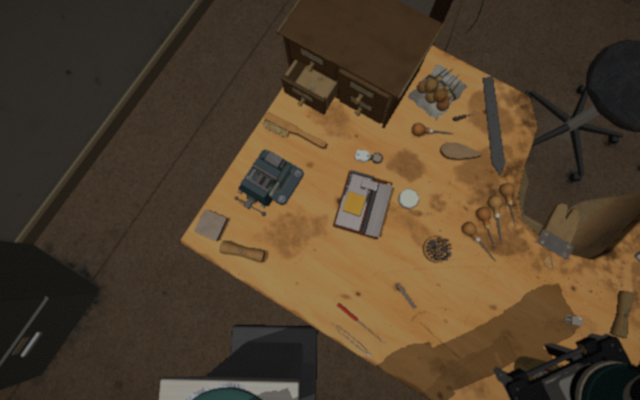

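View pics/side0.png

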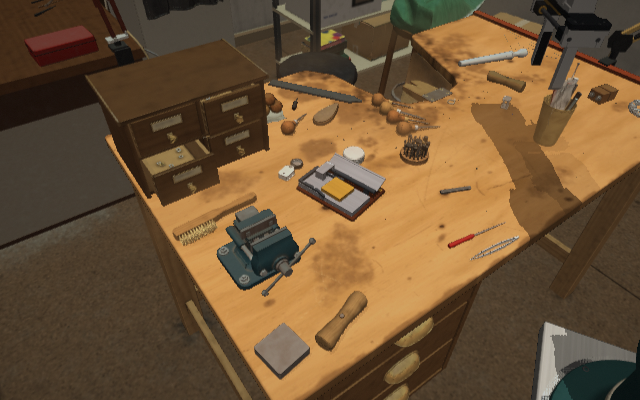

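The top view shows the holder at about (363,205) with the blank at (353,203) and the tin at (409,199). The loupe is near (368,156), and the ring clamp near (243,251). I'll enlarge the holder region.

```bash
cat > h.py <<'E'
import numpy as np
from station import vision
def ray(im,u,v,z):
    M=np.array(im["camera_from_world"]);R=M[:3,:3];c=-R.T@M[:3,3]
    d=R.T@np.array([(u-im["cx"])/im["fx"],(v-im["cy"])/im["fy"],1]);return c+d*(z-c[2])/d[2]
def proj(im,P):
    M=np.array(im["camera_from_world"]);q=np.atleast_2d(P)@M[:3,:3].T+M[:3,3]
    return np.c_[q[:,0]/q[:,2]*im["fx"]+im["cx"],q[:,1]/q[:,2]*im["fy"]+im["cy"]]
E
python3 - <<'E'
import cv2,numpy as np
a=cv2.imread("pics/top0.png")[160:250,320:430]; b=cv2.imread("pics/side0.png")[140:230,285:395]
f=lambda x:cv2.resize(x,None,fx=7,fy=7,interpolation=cv2.INTER_CUBIC)[:, :770]
cv2.imwrite("pics/c1.png",cv2.resize(a,None,fx=6,fy=6,interpolation=cv2.INTER_CUBIC))
E
```

```text
(no output)
```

View pics/c1.png

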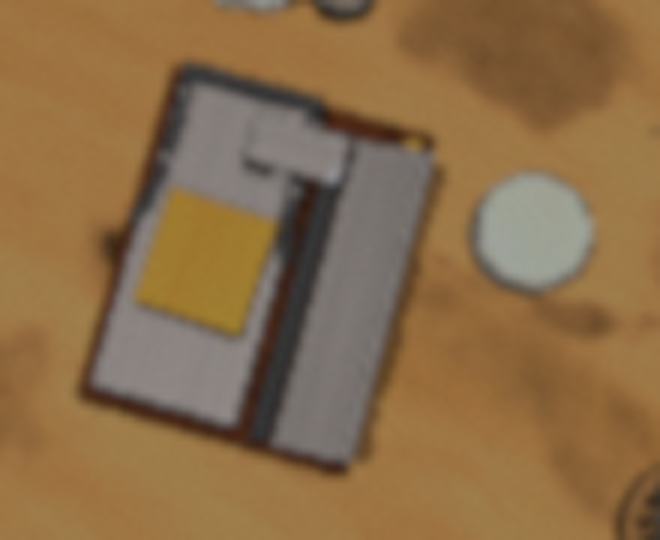

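The crop (6x, offset 320,160) shows the deck's back corners at about (92,388) and (240,427), and the stop's front-left corner near (185,68). The blank's corners are at (178,187), (277,217), (241,334), (137,302).

```bash
python3 - <<'E'
from h import *
im=vision.get_image("top")
g=lambda u,v,z:ray(im,320+(u-2.5)/6,160+(v-2.5)/6,z)
A=[g(92,388,.02),g(240,427,.02),g(185,68,.027),g(322,103,.027)]
H=np.array([[-112,30],[-112,-30],[27,30],[27,-30]])/1e3
W=np.array(A)[:,:2]
Hc=H-H.mean(0);Wc=W-W.mean(0)
a=np.arctan2((Hc[:,0]*Wc[:,1]-Hc[:,1]*Wc[:,0]).sum(),(Hc*Wc).sum())
R=np.array([[np.cos(a),-np.sin(a)],[np.sin(a),np.cos(a)]]);t=W.mean(0)-R@H.mean(0)
print("holder",t,a,"res mm",((H@R.T+t-W)*1e3).round(1).tolist())
B=np.array([g(*p,.03)[:2] for p in[(178,187),(277,217),(241,334),(137,302)]])
b=(B-t)@R;print("blank in holder",(b*1e3).round(1).tolist(),(b.mean(0)*1e3).round(1))
T=g(532,232,.02)[:2];print("tin",T,((T-t)@R*1e3).round(0))
L=g(300,0,.01)[:2];print("loupe",((L-t)@R*1e3).round(0))
E
```

```text
holder [ 0.61234549 -0.29575231] -0.25188543851818784 res mm [[-1.2, -0.4], [-1.6, 0.9], [2.0, 0.9], [0.8, -1.3]]
blank in holder [[-24.2, 18.6], [-25.6, -22.9], [-75.5, -21.0], [-74.0, 22.3]] [-49.8  -0.7]
tin [ 0.57953693 -0.4159417 ] [  -2. -125.]
loupe [ 71. -10.]
```

Emit:
servo_tool(steps="0 0 0.085 0.036 -0.015 0 55;0 0 0.17 0.072 -0.03 0 55;0 0 0.255 0.108 -0.044 0 55;0 0 0.34 0.144 -0.059 0 55;0 0 0.425 0.18 -0.073 0.01 55;0 0 0.51 0.216 -0.088 0.02 55;0 0 0.595 0.252 -0.103 0.03 55;0 0 0.667 0.288 -0.118 0.04 55")

```text
clock: 0.82
position: [0.4688, -0.3463, 0.187]
tcp_rot: [-0.0, 0.992, -0.128, -0.0]
contact_force: [0.4, -0.8, -0.1]
grip_width: 0.0518
grip_force: 0.0
```

Emit:
servo_tool(steps="0 0 0 0.01 -0.018 0.01 55;0 0 0 0.02 -0.036 0.02 55;0 0 0 0.031 -0.053 0.03 55;0 0 0 0.031 -0.053 0.03 55;0 0 0 0.031 -0.053 0.03 55")

```text
clock: 1.23
position: [0.5114, -0.3034, 0.1567]
tcp_rot: [-0.0, 0.992, -0.125, -0.001]
contact_force: [-0.6, 0.7, 0.2]
grip_width: 0.0515
grip_force: 0.0
```

```bash
python3 - <<'E'
from h import *
from station import observe
import cv2
s=observe();print(np.round(s["position"],4),np.round(s["tcp_rot"],4),np.round(s["q"],2))
im=vision.get_image("wrist");np.save("w1.npy",im,allow_pickle=True)
cv2.imwrite("pics/w1.png",im["pixels"])
a=-.252;R=np.array([[np.cos(a),-np.sin(a)],[np.sin(a),np.cos(a)]]);t=np.array([.6123,-.2958])
for n,x,y,z in[("deckBL",-112,30,20),("deckBR",-112,-30,20),("stopL",20,24,27),("blankRL",-75,23,30),("blankRR",-75,-23,30),("blankFL",-25,23,30)]:
    print(n,proj(im,np.r_[R@[x/1e3,y/1e3]+t,z/1e3])[0].round(0))
E
```

```text
[ 0.5114 -0.3034  0.1567] [-4.000e-04  9.922e-01 -1.249e-01 -6.000e-04] [ 0.51  0.44 -0.03  1.76  0.02  0.95 -1.35]
deckBL [260. 215.]
deckBR [315. 215.]
stopL [258.  86.]
blankRL [263. 184.]
blankRR [308. 184.]
blankFL [261. 134.]
```

View pics/w1.png

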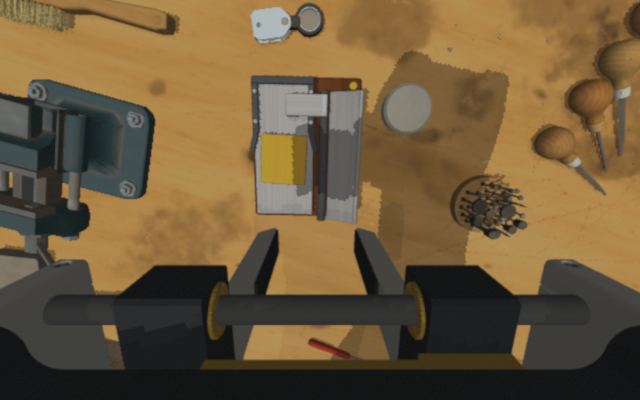

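The wrist view shows the deck's back edge at row ~213, the blank at columns 261–307 and rows 133–184, and the fingers below. My predictions match to about 2 px. I'll take one enlargement to refine.

```bash
python3 - <<'E'
import numpy as np,cv2
im=np.load("w1.npy",allow_pickle=True).item()
cv2.imwrite("pics/w1c.png",cv2.resize(im["pixels"][65:235,240:375],None,fx=3.5,fy=3.5,interpolation=cv2.INTER_CUBIC))
E
```

```text
(no output)
```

View pics/w1c.png

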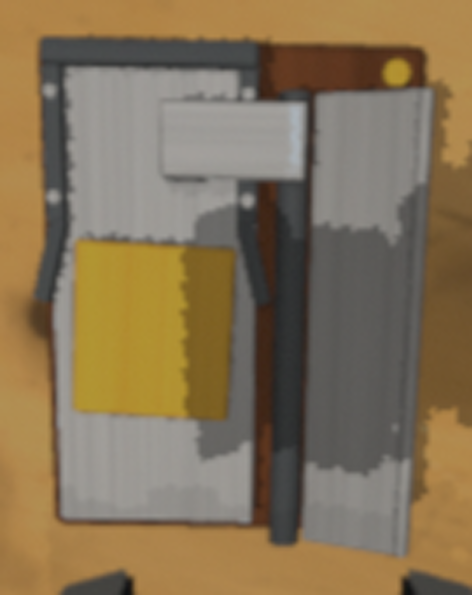

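The crop shows the deck's back corners at (62,519) and (253,522) and the stop's outer corners at (41,40) and (257,44). The blank's corners are at (79,240), (235,248), (226,418), (74,411).

```bash
cat > fit.py <<'E'
from h import *
im=np.load("w1.npy",allow_pickle=True).item()
g=lambda u,v,z:ray(im,240+(u-1.25)/3.5,65+(v-1.25)/3.5,z)[:2]
W=np.array([g(62,519,.02),g(253,522,.02),g(41,40,.027),g(257,44,.027)])
H=np.array([[-112,30],[-112,-30],[27,30],[27,-30]])/1e3
Hc=H-H.mean(0);Wc=W-W.mean(0)
a=np.arctan2((Hc[:,0]*Wc[:,1]-Hc[:,1]*Wc[:,0]).sum(),(Hc*Wc).sum())
R=np.array([[np.cos(a),-np.sin(a)],[np.sin(a),np.cos(a)]]);t=W.mean(0)-R@H.mean(0)
E
python3 - <<'E'
from fit import *
from station import observe
print("holder",t,a,"res mm",((H@R.T+t-W)*1e3).round(1).tolist())
b=(np.array([g(*p,.03) for p in[(79,240),(235,248),(226,418),(74,411)]])-t)@R
print((b*1e3).round(1).tolist(),(b.mean(0)*1e3).round(1))
s=observe();print("tcp in holder",((np.array(s["position"][:2])-t)@R*1e3).round(1))
E
```

```text
holder [ 0.61421538 -0.29496536] -0.26717866397657025 res mm [[-0.7, 0.2], [-0.7, 0.2], [0.9, 0.5], [0.5, -0.8]]
[[-26.2, 20.1], [-27.6, -23.9], [-76.4, -21.7], [-75.1, 23.1]] [-51.3  -0.6]
tcp in holder [-97.2 -36.5]
```

Emit:
servo_tool(steps="0 0 0.017 0 -0.0015 0.025 55;0 0 0.017 0 -0.0015 0.05 55;0 0 0.017 0 -0.0015 0.075 55;0 0 0.017 0 -0.0015 0.09 55;0 0 0.017 0 -0.0015 0.09 55;0 0 0.017 0 -0.0015 0.09 55")

```text
clock: 1.78
position: [0.5109, -0.3037, 0.0677]
tcp_rot: [0.0, 0.991, -0.135, -0.0]
contact_force: [-0.4, -0.1, 0.8]
grip_width: 0.0516
grip_force: 0.0
```

```bash
python3 - <<'E'
from fit import *
from station import observe
s=observe();print("tcp in holder",((np.array(s["position"][:2])-t)@R*1e3).round(1),s["position"][2],2*np.arctan2(s["tcp_rot"][2],s["tcp_rot"][1]),s["contact_force"])
E
```

```text
tcp in holder [-97.4 -35.7] 0.06770538957277666 -0.2705047827292513 [-0.39630036 -0.13564938  0.8027096 ]
```

Well placed. I'll press down slowly to a tip height of ~24 mm (TCP 0.046).

Emit:
servo_tool(steps="0 0 0 0 0 0.005 55;0 0 0 0 0 0.01 55;0 0 0 0 0 0.014 55;0 0 0 0 0 0.018 55;0 0 0 0 0 0.0215 55;0 0 0 0 0 0.0215 55;0 0 0 0 0 0.0215 55;0 0 0 0 0 0.0215 55")

```text
clock: 2.45
position: [0.5118, -0.3032, 0.0463]
tcp_rot: [0.0, 0.991, -0.134, 0.0]
contact_force: [1.3, -3.6, 5.4]
grip_width: 0.0518
grip_force: 2.3
```

```bash
python3 - <<'E'
from fit import *
from station import observe
import cv2
s=observe();print("tcp in holder",((np.array(s["position"][:2])-t)@R*1e3).round(1),s["position"][2],2*np.arctan2(s["tcp_rot"][2],s["tcp_rot"][1]),s["contact_force"])
a=vision.get_image("side")["pixels"][130:230,280:400];b=vision.get_image("wrist")["pixels"][60:300,220:420]
cv2.imwrite("pics/p.png",np.hstack([cv2.resize(a,(480,400),interpolation=2),cv2.resize(b,(320,400),interpolation=2)]))
E
```

```text
tcp in holder [-96.6 -35. ] 0.04627976602745882 -0.2693030831269849 [ 1.31896028 -3.57059914  5.39770375]
```

View pics/p.png

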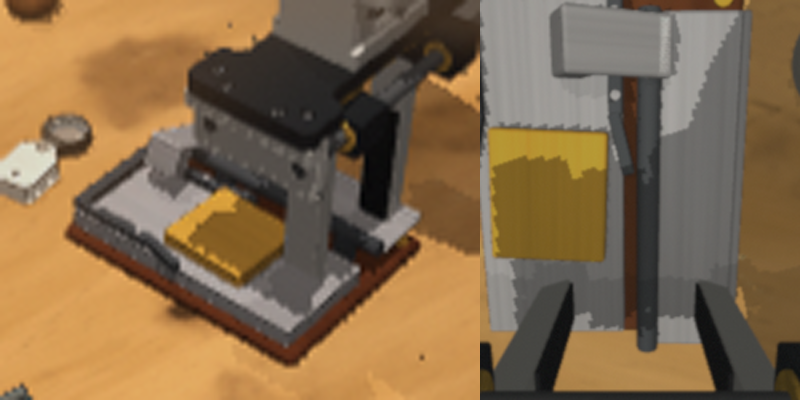

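The clip is open, with the toe raised and 5.4 N on the bar, and the other fingertip stands behind the blank. Now I'll slide forward.

Emit:
servo_tool(steps="0 0 0 0.004 0 0 55;0 0 0 0.008 0 0 55;0 0 0 0.012 0 0 55;0 0 0 0.015 0 0 55;0 0 0 0.018 0 0 55;0 0 0 0.021 0 0 55;0 0 0 0.024 0 0 55;0 0 0 0.027 0 0 55")

```text
clock: 3.22
position: [0.5364, -0.3095, 0.0455]
tcp_rot: [-0.001, 0.991, -0.134, -0.002]
contact_force: [-6.7, 1.6, 6.6]
grip_width: 0.0517
grip_force: 4.1
```

```bash
python3 - <<'E'
from fit import *
from station import observe
import cv2
s=observe();print("tcp in holder",((np.array(s["position"][:2])-t)@R*1e3).round(1),s["position"][2],R.T@s["contact_force"][:2],s["contact_force"][2])
b=vision.get_image("wrist")["pixels"][60:300,220:420]
cv2.imwrite("pics/p2.png",cv2.resize(b,(500,600),interpolation=2))
E
```

```text
tcp in holder [-71.3 -34.6] 0.04549261086388063 [-6.90741206 -0.19954289] 6.612145244889497
```

View pics/p2.png

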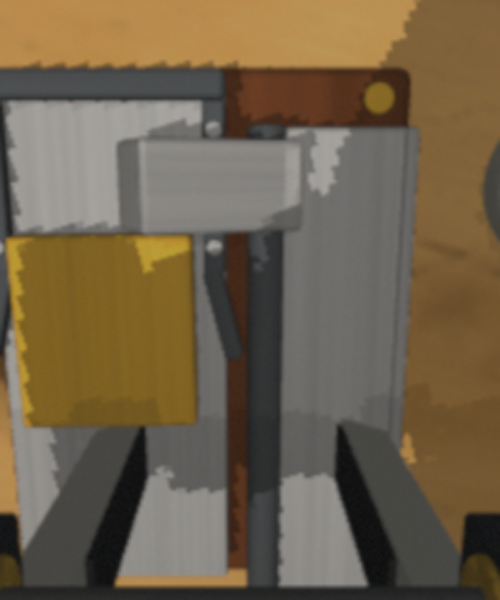

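The blank is moving squarely under the raised toe, with its front edge at row 235 and its right edge at column 195, clear of the guide. I'll keep pushing.

Emit:
servo_tool(steps="0 0 0 0.003 0 -0.0004 55;0 0 0 0.006 0 -0.0004 55;0 0 0 0.009 0 -0.0004 55;0 0 0 0.012 0 -0.0004 55;0 0 0 0.015 0 -0.0004 55;0 0 0 0.018 0 -0.0004 55;0 0 0 0.021 0 -0.0004 55;0 0 0 0.024 0 -0.0004 55")

```text
clock: 3.93
position: [0.5596, -0.3159, 0.0458]
tcp_rot: [-0.001, 0.991, -0.134, -0.002]
contact_force: [-6.1, 1.1, 6.3]
grip_width: 0.0515
grip_force: 3.5
```

```bash
python3 - <<'E'
from fit import *
from station import observe
s=observe();print("tcp in holder",((np.array(s["position"][:2])-t)@R*1e3).round(1),s["position"][2],R.T@s["contact_force"][:2],s["contact_force"][2])
E
```

```text
tcp in holder [-47.1 -34.6] 0.04584711574195428 [-6.20786342 -0.53317414] 6.293290952101052
```

Emit:
servo_tool(steps="0 0 0 0.002 0 0 55;0 0 0 0.004 0 0 55;0 0 0 0.006 0 0 55;0 0 0 0.0075 0 0 55;0 0 0 0.009 0 0 55;0 0 0 0.0095 0 0 55")

```text
clock: 4.43
position: [0.5672, -0.3179, 0.0456]
tcp_rot: [-0.001, 0.991, -0.134, -0.003]
contact_force: [-19.0, 6.3, 16.9]
grip_width: 0.0518
grip_force: 10.4
```

```bash
python3 - <<'E'
from fit import *
from station import observe
import cv2
s=observe();print("tcp in holder",((np.array(s["position"][:2])-t)@R*1e3).round(1),s["position"][2],R.T@s["contact_force"][:2],s["contact_force"][2])
b=vision.get_image("wrist")["pixels"][60:300,190:420]
cv2.imwrite("pics/p3.png",cv2.resize(b,(575,600),interpolation=2))
E
```

```text
tcp in holder [-39.3 -34.5] 0.045584160492484975 [-20.02028189   1.02267346] 16.941758716953974
```

View pics/p3.png

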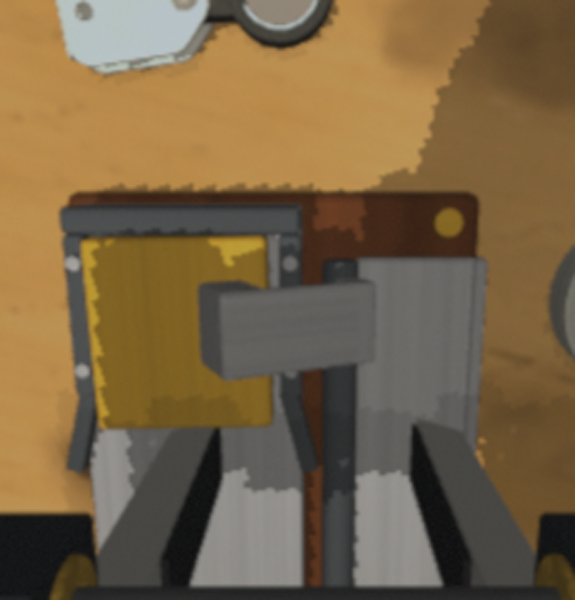

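The blank's front edge lies on the stop at row ~236, between the guides, and the push force rose to 20 N, so it is home. I'll back off, then lift and let the clip close.

Emit:
servo_tool(steps="0 0 0 -0.002 0 0 55;0 0 0 -0.005 0 0 55;0 0 0 -0.006 0 -0.003 55;0 0 0 -0.006 0 -0.007 55;0 0 0 -0.006 0 -0.012 55;0 0 0 -0.006 0 -0.03 55;0 0 0 -0.006 0 -0.06 55;0 0 0 -0.006 0 -0.09 55")

```text
clock: 5.15
position: [0.5634, -0.3168, 0.1368]
tcp_rot: [-0.001, 0.991, -0.134, -0.001]
contact_force: [0.6, 0.5, -0.6]
grip_width: 0.052
grip_force: 0.0
```

Emit:
servo_tool(steps="0 0 0 -0.03 0 -0.01 55;0 0 0 -0.06 0 -0.02 55;0 0 0 -0.06 0 -0.02 55;0 0 0 -0.06 0 -0.02 55;0 0 0 -0.06 0 -0.02 55")

```text
clock: 5.57
position: [0.5066, -0.3014, 0.1566]
tcp_rot: [-0.0, 0.991, -0.134, 0.0]
contact_force: [1.0, -0.0, -0.6]
grip_width: 0.0517
grip_force: 0.0
```

```bash
python3 - <<'E'
from h import *
from station import observe
import cv2
s=observe();print(s["position"],s["contact_force"])
b=vision.get_image("wrist")["pixels"][50:230,220:400];a=vision.get_image("side")["pixels"][140:230,285:395]
cv2.imwrite("pics/p4.png",np.hstack([cv2.resize(b,(400,400),interpolation=2),cv2.resize(a,(400,400),interpolation=2)]))
E
```

```text
[ 0.50664695 -0.30135416  0.15658487] [ 0.99357891 -0.01157151 -0.55087693]
```

View pics/p4.png

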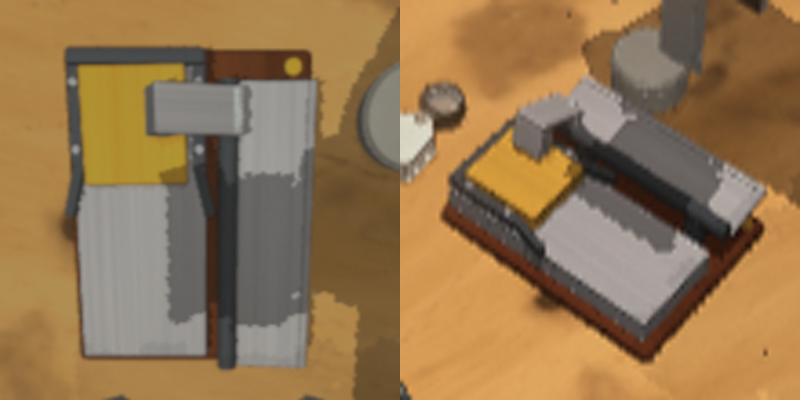

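The blank lies flush against the stop (front edge at row ~63 in the left half) between the guides, with the toe down on it and the bystanders untouched.

```bash
python3 -c "
from station import order
print(order.finish_job())"
```

```text
the job is handed in; nothing more can be done
None
```

The job is handed in, with no verdict returned: in the last pictures the blank is home against the stop with the released clip's toe on it, the arm is clear, and the tin and loupe are in place (the ring clamp, off to the left, was out of frame).

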